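Seat the fluid reservoir on its peg stand and unscrew its cap

TASK

Pick up the white fluid reservoir and set it down gently on the blue stand, upright and fully home, so that the two pegs stand up through the holes in its ears and keep it from turning. Then unscrew its tight yellow cap anticlockwise just until the threads let go, a little over a fifth of a turn, without forcing it on against the stop, lift it straight off, and finish while holding it level in the gripper just above the filler neck, a centimetre or two clear of it, with the reservoir still fully home on the stand. Leave the other things around alone.

Things in the scene. Friction and masses are not known exactly. Their poses are not given: they have to be found in the camera images.
- reservoir: Loose white plastic fluid reservoir, 0.35 kg, upright. Origin: centre of its underside; z up, x along its foot. Foot 112 (x) x 54 (y) x 8 mm with a 13 mm through hole in each ear at x = +44 and -44 mm, y = 0. Box body 60 (x) x 54 (y) mm from z = 8 to 50 mm: grasp it across y, the 54 mm wide way. On it, centred, a filler neck, 39 mm over its screw lugs, up to z = 74 mm.
- cap: Loose yellow round ribbed cap, diameter 50 mm over the ribs, 23 mm high, 40 g, black arrow on top along its +x. Origin: on its axis, in the plane of its lower edge; z up. Screwed on it spans z = 60 to 83 mm above the reservoir's underside, 10 mm clear of the body's top. Grasp it round the ribs from above, at any yaw.
- cap_top (a point): Centre of the cap's top face, 23 mm above the cap's origin, same axes. At the start the cap's x axis is within 0.1 rad of the reservoir's (tight). Turned anticlockwise from above, threads let go at 1.07 rad ahead of the reservoir's x; from there to 1.45 rad it lifts straight off (best 1.3); at 1.5 rad a hard stop, where it jams if forced. It rises 1 mm while turning and resists with up to 0.4 N m.
- neck_rim (a point): Centre of the filler neck's rim, 74 mm above the reservoir's origin, same axes. A sprung rubber seal in the neck pushes the cap up with about 18 N, which makes it tight; once the threads let go the seal can rise 4 mm, to 9 mm above the rim, inside the cap.
- stand: Blue bench stand fixed to the table, plate 132 (x) x 78 (y) x 20 mm. Origin: centre of its underside; x along its long side. Two upright steel pegs of 9 mm diameter at x = +44 and -44 mm, y = 0, 16 mm high above the plate, with tapered tips (the upper 7 mm narrow to 3.6 mm).
- stand_top (a point): Centre of the stand's upper face, between the pegs (20 mm above the stand's origin, same axes). The seated reservoir's origin lies here, with its x axis along the stand's, either way round.
- oil_filter: Bystander: orange round oil filter, 72 mm diameter, 88 mm high. Origin: centre of its underside.
- bulb_box: Bystander: small yellow carton 42 x 42 x 62 mm. Origin: centre of its underside.
- plug_box: Bystander: small red carton 52 x 100 x 28 mm. Origin: centre of its underside.
- ins_tape: Bystander: roll of black tape 55 mm diameter, 19 mm high. Origin: centre of its underside.
Not all that is in view belongs to the job. What is meant by the cap is not red, and is the smaller of those in its own colour.

How it is judged:
On the way, in this order (a step that is already met when the one before it is completed fails the run):
1. the reservoir sits fully home on the stand's pegs, with the cap still screwed on (horizontal distance between reservoir and stand_top below 0.005 m and z of reservoir in the frame of stand_top below 0.003 m and angle between the x axis of reservoir and the x axis of stand, either way round below 0.12 rad and angle between reservoir's own z axis and vertical below 0.06 rad and angle between the x axis of cap and the x axis of reservoir, either way round below 0.4 rad and z of cap in the frame of reservoir below 0.064 m), for 0.2 s.
2. with the reservoir still on the pegs, the cap has been turned until its threads let go (angle between the x axis of cap and the x axis of reservoir, either way round above 1 rad and z of reservoir in the frame of stand_top below 0.006 m and horizontal distance between cap and neck_rim below 0.02 m), for 0.1 s.
At the end, for the whole second after the job is handed in: Reservoir untouched, fully home on the stand (within 5 mm sideways, 3 mm high, 0.12 rad yaw, 0.06 rad tilt). Cap held still in the fingers, clear of the reservoir, within 20 mm of the neck's axis, lower edge 5 to 45 mm above the rim, level within 0.2 rad (horizontal distance between reservoir and stand_top below 0.005 m and z of reservoir in the frame of stand_top below 0.003 m and angle between the x axis of reservoir and the x axis of stand, either way round below 0.12 rad and angle between reservoir's own z axis and vertical below 0.06 rad and z of cap in the frame of neck_rim between 0.005 and 0.045 m and horizontal distance between cap and neck_rim below 0.02 m and angle between cap's own z axis and vertical below 0.2 rad and contact force between the fingers and cap above 1 N and contact force between cap and reservoir below 0.1 N and contact force between each of the arm, the fingers and reservoir below 0.5 N and linear speed of cap below 0.03 m/s); the arm keeps its last pose, push and grip.
It fails at once if the reservoir is dropped or slammed onto the stand (faster than 0.35 m/s close above it) (horizontal distance between reservoir and stand_top below 0.02 m and z of reservoir in the frame of stand_top below 0.03 m and linear speed of reservoir above 0.35 m/s).
It fails at once if a bystander is moved by more than 20 mm (distance of any of oil_filter, bulb_box, plug_box, ins_tape from where it was at the start of the episode above 0.02 m).
It also fails if it takes over 56 s, if anything falls off the work surface, if the arm or the gripper's body presses on something with over 40 N, if the wrist force passes 120 N, or if a joint passes its speed limit or range.

ROBOT

A 6-joint arm with a two-finger parallel gripper is mounted at the origin on a cart in front of the work surface, level with it; the furniture and walls round the work are solid. World frame = base frame: x ahead of the robot, y to its left, z up, the work surface at z = 0. Lengths are in m, angles in rad, forces in N, time in s.
With the tool pointing down it reaches from about 0.375 to 0.9 m from the base axis. Payload 3.1 kg.
Tool frame: the origin (TCP) lies on the centre line of the jaws, within the pads' length; the fingertips stand 8 mm ahead of it and the grasp point (between the pads) lies 11 mm behind it; z points along the fingers, y is the line along which they close (so a half turn about z gives the same grasp; the last joint's range is limited). The gripper opens to 85 mm and grips with 20 to 120 N. Pads are 22 mm wide; open, the fingers measure 114 mm over their backs; the gripper's body (76 mm by 85 mm) begins 54 mm behind the grasp point. The pads swing forward as they close: fully open they stand 13 mm farther back than shut.
Start: joints at [1.115, 0.527, 1.433, -0, 1.181, -0.178], TCP at [0.171, 0.601, 0.239] pointing down, gripper open.
Joint ranges: [-3.08, 3.08], [-0.75, 2.2], [0.22, 2.44], [-1.43, 4.57], [0, 2.65], [-2.85, 2.85]. Speed limits (rad/s): [2.79, 2.79, 3.14, 3.14, 3.14, 3.14].

INTERFACE

Orientations are given as a unit quaternion [x, y, z, w].
In Python, from station import * gives the robot as it stands.
- The arm moves only by the tool play_rows, never from a script. Its argument "rows" is a list of rows, each a list of 3 entries, a list of its own where there are three numbers: the turn, a rotation vector about the tool's x, y, z in degrees, then the shift along the tool's x, y, z in mm, then the closure, from 0 (fully open) to 1 (shut). In form: [[[ax, ay, az], [dx, dy, dz], jaw], ...]. A call has 1 to 12 rows; each row shifts and turns the commanded pose from where the row before left it, along the tool's axes as they then stand; what a row does not reach is not made up. A row lasts 1/12 s, in which the tool goes at most 41.7 mm and 7.16 degrees, less where a joint would pass 70% of its speed; a pose out of reach is approached as far as the arm can. A call with a gripper value outside its range is refused whole. The fingers move at their own pace and stop on an object; "grip_force" is the grip in N (left out, the last holds). Time passes only in rows, so rows that do not move let the fingers close. It gives the time, the measured TCP pose, the force, the opening and the grip force at its end, in the units of the state.
- sense(): the state, without advancing time (a new reading comes with each control period).
- snapshot(name): name is "scene" or "top"; returns (picture, depth): 480x640x3 uint8, red, green, blue; 480x640 float32, m along the optical axis (not along the pixel's ray), 0 where there is no reading.
- get_calibration(name): a dict with "vfov" (degrees; the focal length in pixels is half the picture's height over the tangent of half this angle, whatever the lens; pixels are square), "cx", "cy" (the principal point, pixels), "xyz" and "attitude" of the camera in the world. Camera axes: x right, y down, z forward; pixel columns grow to the right and rows downward; lengths in m; the calibration is good to about 2 mm. A picture is of the moment at which its call begins. get_calibration takes no time and is no camera call.
- sign_off(): hands the job in; it is judged then, once.
The state is a dict: "t": time; "q": joint angles; "qd": joint speeds; "tau": joint torques, N m; "tcp_pos": TCP position; "tool_rot": TCP orientation; "force": force on the tool from outside, world axes, zero at the start; "ft_torque": the same for the moment, N m; "finger_gap": opening from 0.0 (shut) to 1.0 (fully open); "gripper_force": force on a finger pad.
Only numpy, scipy, OpenCV 4.12 (cv2) and the standard library are available. Lean on these libraries where they do the work, as an engineer would, in place of code of your own. Each camera call takes 0.05 s, during which the arm holds its last target. There are 200 camera calls.

## Working session

There is one attempt and no reset: what is moved stays moved. The work goes in short steps, Python scripts to look and compute and a tool call to move; the robot and the scene stay as the last step left them, time stands still between calls to the robot, and variables do not carry over. Pictures are saved under pics/ and viewed, at most 10 in all, crops included, and the job is handed in when it is done.

Besides the shell and the picture viewer there is one more tool, called as name(argument=value, ...), one argument or row to a line, values as JSON. play_rows: Moves the arm, as the interface text tells. Its arguments: {"type":"object","properties":{"rows":{"type":"array","items":{"type":"array"}},"grip_force":{"type":"number"}},"required":["rows"]}

```bash
mkdir -p pics; ls; cat > h.py <<'E'
from station import *
import numpy as np, cv2
from scipy.spatial.transform import Rotation as R
def cloud(name):
    p,d=snapshot(name); c=get_calibration(name)
    f=240/np.tan(np.radians(c["vfov"])/2)
    v,u=np.mgrid[:480,:640]
    P=np.dstack([(u-c["cx"])/f*d,(v-c["cy"])/f*d,d])
    a=np.array(c["attitude"]); M=R.from_quat(a).as_matrix() if a.size==4 else a.reshape(3,3)
    return p,d,P@M.T+np.array(c["xyz"])
E
python3 - <<'E'
from h import *
for n in("scene","top"):
    p,d,W=cloud(n); c=get_calibration(n); print(n,c)
    cv2.imwrite(f"pics/{n}.png",p[...,::-1]); np.savez(f"{n}.npz",p=p,d=d,W=W)
print(sense())
E
```

```text
pics
scene {'vfov': 55.97078693471185, 'cx': 315.5614395550194, 'cy': 231.84876027857257, 'xyz': array([0.75115892, 0.92439894, 0.48218955]), 'attitude': array([ 0.06896408,  0.83277237, -0.54768784, -0.04209715])}
top {'vfov': 47.00056574346329, 'cx': 319.3581477645868, 'cy': 245.39813315237046, 'xyz': array([0.43021884, 0.02041617, 1.08680544]), 'attitude': array([ 0.70529668, -0.70391964,  0.05005679, -0.06743923])}
{'t': 0.1, 'q': array([ 1.11449812e+00,  5.28403612e-01,  1.43375636e+00,  1.03634644e-05,
        1.18141875e+00, -1.78529242e-01]), 'qd': array([ 9.15432500e-04, -8.70150641e-04, -3.82890169e-03,  3.05745851e-05,
        1.55943383e-03,  1.27198030e-04]), 'tau': array([-3.95121197e-04, -4.43305707e+01, -1.78586447e+01, -2.41270873e-04,
        3.91690526e-03, -1.24699707e-06]), 'tcp_pos': array([0.17108908, 0.60047851, 0.23841845]), 'tool_rot': array([ 1.38440309e-01,  9.90370282e-01, -9.41928263e-04, -3.14487604e-04]), 'force': array([ 0.82245091, -0.26331535,  0.38715647]), 'ft_torque': array([ 0.02286353, -0.01391751,  0.04287569]), 'gripper_force': 0.0, 'finger_gap': 1.0008661440772009}
```

View pics/scene.png

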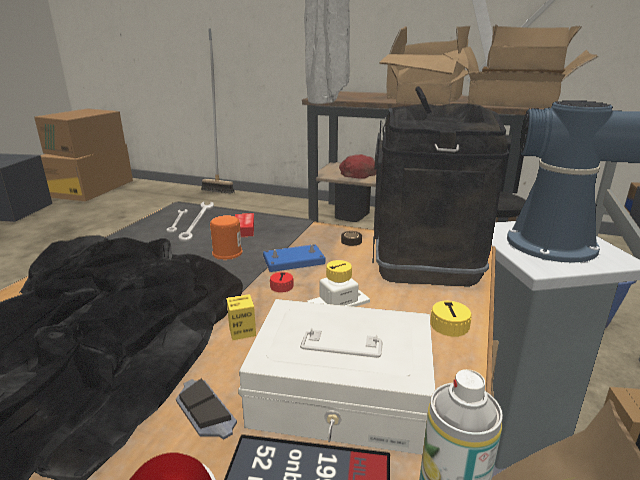

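View pics/top.png

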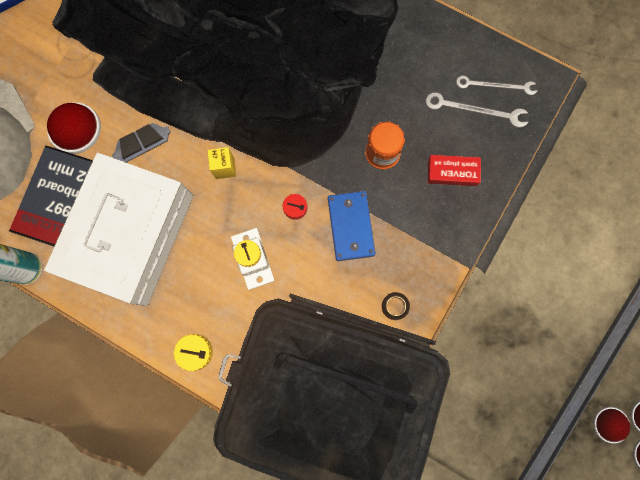

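The scene view shows yellow caps at (339,268), on the white reservoir, and at (450,317), loose and larger. There is also a red cap at (282,281). In the top view these are at (247,252), (193,352) and (295,207). The cap meant is the smaller yellow one, at top (247,252), sitting on the reservoir. The blue stand is at top (351,226), with pegs at about (349,203) and (354,246). Next I'll measure these and check them in one crop.

```bash
cat > m.py <<'E'
from h import *
def fit(W,mask,z0,z1):
    m=mask&(W[...,2]>z0)&(W[...,2]<z1)
    P=W[m]; (cx,cy),(w,h),a=cv2.minAreaRect((P[:,:2]*1000).astype(np.float32))
    if w<h: w,h,a=h,w,a+90
    return m.sum(),np.round([cx,cy,w,h],1),round((a+90)%180-90,1),np.round(np.percentile(P[:,2],[5,50,95])*1000,1)
E
python3 - <<'E'
from m import *
z=np.load("top.npz"); p,W=z["p"],z["W"]
hsv=cv2.cvtColor(p,cv2.COLOR_RGB2HSV); H,S,V=[hsv[...,i].astype(int) for i in range(3)]
def box(u0,u1,v0,v1):
    m=np.zeros((480,640),bool); m[v0:v1,u0:u1]=1; return m
print("table z",np.median(W[280:300,200:220,2]),W[300,120],W[240,480])
yel=(H>20)&(H<35)&(S>140)
print("smallcap",fit(W,yel&box(225,272,230,275),.07,.1))
print("bigcap",fit(W,yel&box(165,220,325,380),.01,.1))
print("stand",fit(W,(H>100)&(H<125)&(S>120)&box(320,385,180,270),.012,.026))
b=box(220,285,220,300)
print("foot",fit(W,(S<60)&(V>150)&b,.003,.012)); print("body",fit(W,(S<60)&(V>150)&b,.035,.06))
print("res all",fit(W,(S<60)&(V>150)&b,.003,.06))
for n,bb in dict(bag=box(210,455,290,480),jacket=box(50,400,0,175),cash=box(45,195,150,305),bulb=box(205,238,143,180),oil=box(360,410,118,170),plug=box(425,485,150,190),tape=box(378,415,288,325)).items():
    P=W[bb&(W[...,2]>.015)]; print(n,np.round(P.min(0),3),np.round(P.max(0),3),np.round(np.median(P,0),3))
cv2.imwrite("pics/crop.png",cv2.resize(p[180:390,150:400],None,fx=3,fy=2.8,interpolation=cv2.INTER_CUBIC)[...,::-1])
E
```

```text
table z 0.0005994405411838821 [0.50279525 0.44105153 0.00345518] [ 0.62318867 -0.27096486  0.00206809]
smallcap (np.int64(508), array([585. , 179.5,  47. ,  46.5]), -40.5, array([78.5, 83.4, 86.7]))
bigcap (np.int64(1009), array([403.1, 286.8,  67.7,  67.5]), -0.9, array([22. , 32.3, 35.7]))
stand (np.int64(2317), array([650.7, -14.7, 130.5,  76.4]), 7.4, array([16.9, 20.2, 23.4]))
foot (np.int64(530), array([585.9, 180.5, 113.2,  54. ]), 19.0, array([ 4.9,  8.3, 11.1]))
body (np.int64(311), array([585.7, 179.5,  61.7,  53.9]), 18.2, array([39.7, 48.8, 53.2]))
res all (np.int64(911), array([586.2, 180.1, 113.2,  54.5]), 19.4, array([ 5.4, 10.2, 51.5]))
bag [ 0.241 -0.143  0.015] [0.519 0.256 1.087] [0.355 0.026 0.329]
jacket [ 0.43  -0.116  0.015] [1.139 0.602 1.087] [0.963 0.218 0.044]
cash [0.43  0.02  0.015] [0.809 0.611 1.087] [0.637 0.423 0.1  ]
bulb [0.43  0.02  0.016] [0.814 0.264 1.087] [0.769 0.237 0.061]
oil [ 0.43  -0.115  0.015] [0.838 0.02  1.087] [ 0.793 -0.078  0.089]
plug [ 0.43  -0.271  0.015] [0.791 0.02  1.087] [ 0.759 -0.219  0.031]
tape [ 0.43  -0.126  0.015] [0.519 0.02  1.087] [ 0.49  -0.098  0.018]
```

View pics/crop.png

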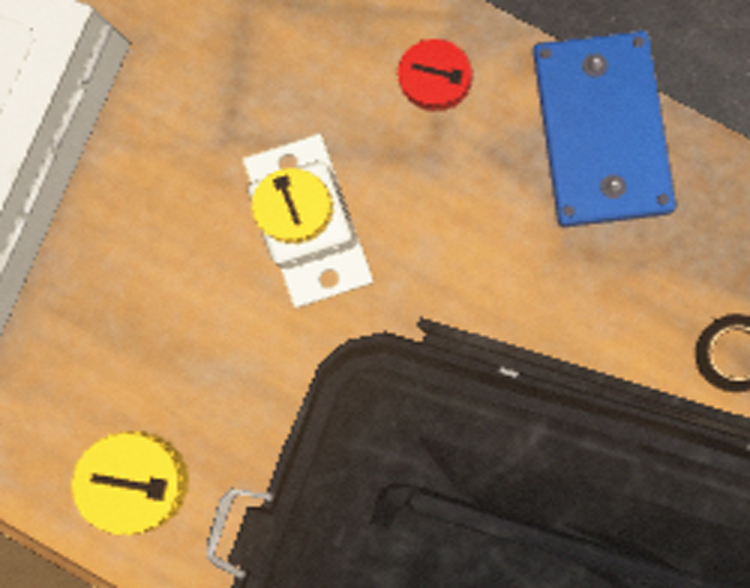

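The crop confirms it: the small yellow cap is on the reservoir. It measures about 47 mm across against 68 mm for the loose one, and its arrow lies along the reservoir's +x at about 19°. Next I'll check the clearance to the bag and cross-check the poses with the scene camera.

```bash
python3 - <<'E'
from m import *
z=np.load("top.npz"); p,W=z["p"],z["W"]; z=np.load("scene.npz"); p2,W2=z["p"],z["W"]
A=np.vstack([W.reshape(-1,3),W2.reshape(-1,3)])
A=A[(A[:,0]>.2)&(A[:,0]<.75)&(abs(A[:,1])<.45)&(A[:,2]<.7)]
print("max height mm, rows x, cols y:", list(np.arange(.4,-.3,-.05).round(2)))
for x in np.arange(.2,.75,.04):
    print(round(x,2),[int(1000*max(A[(abs(A[:,0]-x-.02)<.02)&(abs(A[:,1]-y-.025)<.025),2],default=0)) for y in np.arange(.4,-.3,-.05)])
hsv=cv2.cvtColor(p2,cv2.COLOR_RGB2HSV); H,S,V=[hsv[...,i].astype(int) for i in range(3)]
def box(u0,u1,v0,v1):
    m=np.zeros((480,640),bool); m[v0:v1,u0:u1]=1; return m
print("cap2",fit(W2,(H>20)&(H<35)&(S>140)&box(320,360,255,285),.078,.09))
print("stand2",fit(W2,(H>100)&(H<125)&(S>120)&box(255,335,235,280),.015,.026))
# pegs and holes, top view
m=(W[...,2]>.027)&(W[...,2]<.045)
for nm,b in (("peg+",box(335,362,190,215)),("peg-",box(341,368,234,259))):
    P=W[m&b&(abs(W[...,0]-.65)<.07)]; print(nm,len(P),np.round(np.median(P,0)*1000,1))
for nm,b in (("res+",box(238,256,231,246)),("res-",box(250,270,271,288))):
    mm=b&((p[...,0].astype(int)-p[...,2])>25)&(abs(W[...,2])<.008)
    n,l,s,c=cv2.connectedComponentsWithStats(mm.astype(np.uint8))
    for i in range(1,n):
        if s[i,4]>12: print(nm,s[i,4],np.round(W[l==i].mean(0)*1000,1))
E
```

```text
max height mm, rows x, cols y: [np.float64(0.4), np.float64(0.35), np.float64(0.3), np.float64(0.25), np.float64(0.2), np.float64(0.15), np.float64(0.1), np.float64(0.05), np.float64(0.0), np.float64(-0.05), np.float64(-0.1), np.float64(-0.15), np.float64(-0.2), np.float64(-0.25)]
0.2 [-171, -202, 0, 0, 0, -131, 2, 2, 340, 344, 0, 0, 0, 0]
0.24 [-218, -244, -298, 0, 1, 328, 342, 355, 353, 348, 346, 310, 0, 0]
0.28 [-256, -291, -333, 4, 6, 332, 341, 353, 347, 342, 345, 334, 0, 0]
0.32 [-310, 3, 7, 5, 5, 333, 336, 324, 320, 378, 383, 339, 0, 0]
0.36 [3, 6, 36, 38, 5, 327, 338, 383, 383, 383, 383, 338, 0, 0]
0.4 [6, 6, 36, 38, 5, 324, 337, 384, 381, 350, 342, 335, 4, 0]
0.44 [6, 6, 6, 7, 7, 5, 335, 344, 347, 340, 272, 22, 6, 1]
0.48 [104, 104, 7, 6, 5, 5, 311, 304, 272, 6, 23, 24, 5, 6]
0.52 [105, 105, 6, 7, 7, 55, 14, 5, 6, 5, 15, 16, 9, 7]
0.56 [113, 106, 102, 6, 86, 89, 50, 6, 26, 25, 26, 5, 4, 7]
0.6 [107, 105, 105, 7, 65, 88, 5, 5, 26, 37, 24, 7, 10, 8]
0.64 [113, 106, 105, 6, 7, 10, 28, 28, 26, 26, 23, 10, 8, 9]
0.68 [111, 106, 106, 6, 7, 7, 27, 28, 25, 37, 10, 9, 11, 9]
0.72 [107, 105, 103, 30, 6, 5, 5, 8, 8, 19, 9, 10, 37, 37]
cap2 (np.int64(271), array([587.4, 180.3,  47.6,  47.3]), 22.5, array([79.1, 83.9, 85.2]))
stand2 (np.int64(725), array([653.5, -14.2, 129.8,  78.7]), 8.3, array([18.4, 20.7, 22.2]))
peg+ 18 [694.   -9.   33.5]
peg- 15 [606.7 -20.2  32.6]
res+ 20 [ 6.404e+02  2.058e+02 -3.000e-01]
res+ 31 [628.9 195.9   1.7]
res- 37 [545.  166.5   1.5]
res- 46 [5.322e+02 1.563e+02 4.000e-01]
```

play_rows(
  rows=[
    [[0,0,7],[0,0,-30],0],
    [[0,0,7],[0,0,-30],0],
    [[0,0,7],[0,0,-30],0],
    [[0,0,7],[0,0,-30],0],
    [[0,0,7],[0,0,-30],0],
    [[0,0,7],[0,0,0],0],
  ],
)

```text
t: 0.6
tcp_pos: [0.1724, 0.6035, 0.3965]
tool_rot: [0.487, 0.874, 0.006, -0.0]
force: [0.4, 0.5, 1.4]
finger_gap: 1.0
gripper_force: 0.0
```

```bash
python3 - <<'E'
from h import *
s=sense(); print(s["t"],s["q"].round(4),s["tcp_pos"].round(4),s["tool_rot"].round(4))
# planar model: r=a1+L2 sin q2+L3 sin(q2+q3) ; z=d1+L2 cos q2+L3 cos(q2+q3)-dt ; a1=0
qs=[(np.hypot(.17108908,.60047851),.23841845,.528403612,1.43375636),(np.hypot(*s["tcp_pos"][:2]),s["tcp_pos"][2],s["q"][1],s["q"][2])]
for a1 in(0,.02,-.02):
    A=[];b=[]
    for r,z,q2,q3 in qs:
        A+=[[np.sin(q2),np.sin(q2+q3),0],[np.cos(q2),np.cos(q2+q3),1]]; b+=[r-a1,z]
    print(a1,np.linalg.lstsq(np.array(A),np.array(b),rcond=None)[:2])
E
```

```text
0.6 [ 1.1147  0.3976  1.217  -0.      1.514   0.5606] [0.1724 0.6035 0.3965] [ 4.867e-01  8.735e-01  6.500e-03 -3.000e-04]
0 (array([0.39415194, 0.46651161, 0.06475559]), array([0.00036292]))
0.02 (array([0.36623713, 0.45897845, 0.08807604]), array([0.00024049]))
-0.02 (array([0.42206676, 0.47404477, 0.04143515]), array([0.00051046]))
```

```bash
python3 - <<'E'
from h import *
z=np.load("scene.npz"); W=z["W"]
for uv in [(580,105),(580,130),(540,130),(580,160),(570,230),(630,135)]: print(uv,W[uv[1],uv[0]].round(3))
p,d,W=cloud("scene"); cv2.imwrite("pics/s2.png",p[...,::-1])
s=sense(); print(s["q"].round(4),s["tcp_pos"].round(4),s["tool_rot"].round(4))
E
```

```text
(580, 105) [0.034 0.035 0.345]
(580, 130) [0.031 0.048 0.295]
(540, 130) [0.099 0.009 0.29 ]
(580, 160) [0.02  0.055 0.23 ]
(570, 230) [0.014 0.066 0.066]
(630, 135) [-0.058  0.086  0.288]
[1.1146e+00 3.9980e-01 1.2216e+00 1.0000e-04 1.5121e+00 5.6430e-01] [0.172  0.6025 0.3934] [ 4.884e-01  8.726e-01  4.000e-03 -2.000e-04]
```

View pics/s2.png

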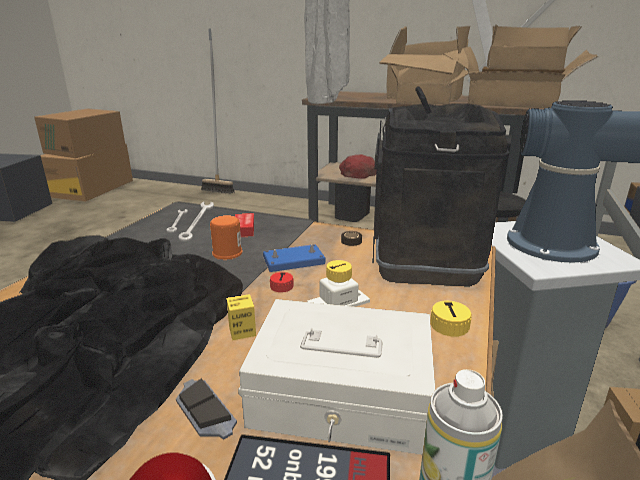

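play_rows(
  rows=[
    [[0,0,7],[0,0,0],0],
    [[0,0,7],[0,0,0],0],
    [[0,0,7],[0,0,0],0],
    [[0,0,7],[0,0,0],0],
    [[0,0,7],[0,0,0],0],
    [[0,0,7],[0,0,0],0],
    [[0,0,7],[0,0,0],0],
    [[0,0,7],[0,0,0],0],
    [[0,0,7],[0,0,0],0],
    [[0,0,7],[0,0,0],0],
    [[0,0,7],[0,0,0],0],
    [[0,0,7],[0,0,0],0],
  ],
)

```text
t: 1.65
tcp_pos: [0.171, 0.6003, 0.3874]
tool_rot: [0.946, 0.325, -0.001, 0.001]
force: [0.0, -0.3, -0.3]
finger_gap: 1.003
gripper_force: 0.0
```

play_rows(
  rows=[
    [[0,0,6],[0,0,0],0],
    [[0,0,6],[0,0,0],0],
    [[0,0,6],[0,0,0],0],
    [[0,0,0],[0,0,0],0],
    [[0,0,0],[0,0,0],0],
  ],
)

```text
t: 2.07
tcp_pos: [0.1711, 0.6005, 0.3879]
tool_rot: [0.984, 0.176, -0.001, 0.001]
force: [0.1, 0.3, 0.1]
finger_gap: 0.997
gripper_force: 0.0
```

```bash
cat > go.py <<'E'
# python3 go.py x y z(mm) yaw_of_tool_y(deg): remaining shift in tool axes and turn
import sys; from h import *
def go(x,y,z,yaw):
    s=sense(); M=R.from_quat(s["tool_rot"]).as_matrix()
    cur=np.degrees(np.arctan2(M[1,1],M[0,1])); D=np.diag([1,-1,-1]) # ideal down tool
    a=np.radians(cur); yv=np.array([np.cos(a),np.sin(a),0]); zv=np.array([0,0,-1.]); T=np.c_[np.cross(yv,zv),yv,zv]
    e=np.array([x,y,z])-s["tcp_pos"]*1000
    print("t",round(s["t"],2),"tcp",(s["tcp_pos"]*1000).round(1),"yaw",round(cur,2),"tilt",np.round(M[:,2],4),"q",s["q"].round(3),"F",s["force"].round(1),"gap",round(s["finger_gap"],3))
    print("turn az",round((cur-yaw+180)%360-180,2),"shift(M axes)",(M.T@e).round(1))
go(*map(float,sys.argv[1:]))
E
python3 go.py 587 180.3 393 -70.7
```

```text
t 2.07 tcp [171.1 600.5 387.9] yaw -69.68 tilt [-0.0012 -0.0024 -1.    ] q [1.114 0.404 1.228 0.    1.512 2.331] F [0.1 0.3 0.1] gap 0.997
turn az 1.02 shift(M axes) [244.1 538.5  -4.5]
```

play_rows(
  rows=[
    [[0,0,1],[8,18,0],0],
    [[0,0,0],[14,31,0],0],
    [[0,0,0],[17,37,0],0],
    [[0,0,0],[17,37,0],0],
    [[0,0,0],[17,37,0],0],
    [[0,0,0],[17,37,0],0],
    [[0,0,0],[17,37,0],0],
    [[0,0,0],[17,37,0],0],
    [[0,0,0],[17,37,0],0],
    [[0,0,0],[17,37,0],0],
    [[0,0,0],[17,37,0],0],
    [[0,0,0],[17,37,0],0],
  ],
)

```text
t: 3.07
tcp_pos: [0.4908, 0.2663, 0.3889]
tool_rot: [0.986, 0.168, -0.0, -0.0]
force: [0.5, 0.6, -0.7]
finger_gap: 0.997
gripper_force: 0.0
```

play_rows(
  rows=[
    [[0,0,0],[17,37,0],0],
    [[0,0,0],[17,37,20],0],
    [[0,0,0],[12,27,30],0],
    [[0,0,0],[6,13,30],0],
    [[0,0,0],[0,0,30],0],
    [[0,0,0],[0,0,30],0],
    [[0,0,0],[0,0,20],0],
    [[0,0,0],[0,0,0],0],
    [[0,0,0],[0,0,0],0],
    [[0,0,0],[0,0,0],0],
  ],
)

```text
t: 3.9
tcp_pos: [0.5749, 0.1802, 0.2324]
tool_rot: [0.986, 0.167, 0.001, 0.0]
force: [0.3, 0.1, 0.8]
finger_gap: 1.004
gripper_force: 0.0
```

```bash
python3 go.py 587 180.3 27 -70.7; python3 - <<'E'
from m import *
p,d,W=cloud("scene"); cv2.imwrite("pics/s3.png",p[...,::-1])
E
```

```text
t 3.9 tcp [574.9 180.2 232.4] yaw -70.83 tilt [ 2.2e-03  3.0e-04 -1.0e+00] q [ 0.118  0.504  1.5   -0.     1.135  1.355] F [0.3 0.1 0.8] gap 1.004
turn az -0.13 shift(M axes) [ 11.1   3.7 205.5]
```

View pics/s3.png

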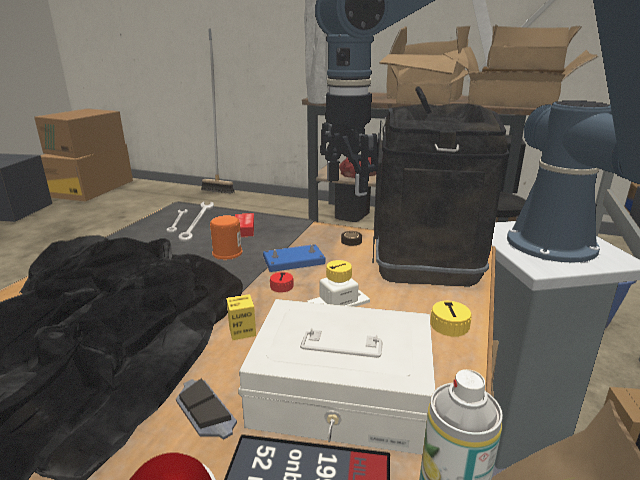

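play_rows(
  rows=[
    [[0,0,0],[5,2,10],0],
    [[0,0,0],[6,2,20],0],
    [[0,0,0],[0,0,30],0],
    [[0,0,0],[0,0,30],0],
    [[0,0,0],[0,0,20],0],
    [[0,0,0],[0,0,10],0],
    [[0,0,0],[0,0,0],0],
    [[0,0,0],[0,0,0],0],
  ],
)

```text
t: 4.62
tcp_pos: [0.5865, 0.1799, 0.1118]
tool_rot: [0.986, 0.166, 0.001, 0.0]
force: [0.5, -0.0, 0.3]
finger_gap: 1.003
gripper_force: 0.0
```

```bash
python3 go.py 587 180.3 27 -70.7
```

```text
t 4.62 tcp [586.5 179.9 111.8] yaw -70.9 tilt [ 1.3e-03  1.0e-04 -1.0e+00] q [ 0.116  0.675  1.568 -0.     0.898  1.353] F [ 0.5 -0.   0.3] gap 1.003
turn az -0.2 shift(M axes) [ 0.5 -0.2 84.8]
```

play_rows(
  rows=[
    [[0,0,0],[0,0,15],0],
    [[0,0,0],[0,0,20],0],
    [[0,0,0],[0,0,20],0],
    [[0,0,0],[0,0,15],0],
    [[0,0,0],[0,0,10],0],
    [[0,0,0],[0,0,4],0],
    [[0,0,0],[0,0,0],0],
    [[0,0,0],[0,0,0],0],
  ],
  grip_force=50,
)

```text
t: 5.28
tcp_pos: [0.5867, 0.1799, 0.0284]
tool_rot: [0.986, 0.166, 0.001, 0.0]
force: [0.4, 0.1, 0.6]
finger_gap: 1.002
gripper_force: 0.0
```

play_rows(
  rows=[
    [[0,0,0],[0,0,0],0.3],
    [[0,0,0],[0,0,0],0.35],
    [[0,0,0],[0,0,0],0.4],
    [[0,0,0],[0,0,0],0.5],
    [[0,0,0],[0,0,0],0.6],
    [[0,0,0],[0,0,0],0.8],
    [[0,0,0],[0,0,0],1],
    [[0,0,0],[0,0,0],1],
  ],
)

```text
t: 5.95
tcp_pos: [0.5862, 0.1805, 0.0287]
tool_rot: [0.986, 0.166, 0.001, -0.0]
force: [-0.8, 2.2, 4.3]
finger_gap: 0.623
gripper_force: 53.1
```

```bash
python3 go.py 587 180.3 27 -70.7
```

```text
t 5.95 tcp [586.2 180.5  28.7] yaw -70.93 tilt [ 0.0018  0.001  -1.    ] q [1.160e-01 8.010e-01 1.599e+00 1.000e-03 7.390e-01 1.354e+00] F [-0.8  2.2  4.3] gap 0.623
turn az -0.23 shift(M axes) [0.7 0.4 1.7]
```

play_rows(
  rows=[
    [[0,0,0],[0,0,-4],1],
    [[0,0,0],[0,0,-10],1],
    [[0,0,0],[0,0,-18],1],
    [[0,0,0],[0,0,-18],1],
    [[0,0,0],[0,0,-18],1],
    [[0,0,0],[0,0,-10],1],
    [[0,0,0],[0,0,-4],1],
    [[0,0,3],[0,0,0],1],
    [[0,0,4],[0,0,0],1],
    [[0,0,4],[0,0,0],1],
    [[0,0,0.7],[0,0,0],1],
    [[0,0,0],[0,0,0],1],
  ],
)

```text
t: 6.95
tcp_pos: [0.5849, 0.1796, 0.1085]
tool_rot: [0.998, 0.065, -0.001, 0.0]
force: [-0.1, -0.2, -3.7]
finger_gap: 0.623
gripper_force: 52.0
```

```bash
python3 go.py 650.5 -14.6 110 -82.6
```

```text
t 6.95 tcp [584.9 179.6 108.5] yaw -82.55 tilt [-1.8e-03 -3.0e-04 -1.0e+00] q [ 0.116  0.679  1.571 -0.     0.894  1.556] F [-0.1 -0.2 -3.7] gap 0.623
turn az 0.05 shift(M axes) [ 39.8 201.1  -1.6]
```

play_rows(
  rows=[
    [[0,0,0],[2,10,0],1],
    [[0,0,0],[4,20,0],1],
    [[0,0,0],[5,25,0],1],
    [[0,0,0],[5,25,0],1],
    [[0,0,0],[5,25,0],1],
    [[0,0,0],[5,25,0],1],
    [[0,0,0],[5,25,0],1],
    [[0,0,0],[4,21,0],1],
    [[0,0,0],[3,15,0],1],
    [[0,0,0],[2,10,0],1],
    [[0,0,0],[0,0,0],1],
    [[0,0,0],[0,0,0],1],
  ],
)

```text
t: 7.95
tcp_pos: [0.6507, -0.0144, 0.109]
tool_rot: [0.998, 0.064, -0.001, -0.0]
force: [-0.9, 0.7, -4.9]
finger_gap: 0.621
gripper_force: 51.9
```

```bash
python3 go.py 650.5 -14.6 110 -82.6; cat > held.py <<'E'
from m import *
p,d,W=cloud("top"); cv2.imwrite("pics/held.png",cv2.resize(p[150:300,260:460],None,fx=4,fy=4,interpolation=cv2.INTER_CUBIC)[...,::-1])
s=sense(); zb=s["tcp_pos"][2]-.0287
hsv=cv2.cvtColor(p,cv2.COLOR_RGB2HSV); H,S,V=[hsv[...,i].astype(int) for i in range(3)]
b=np.hypot(W[...,0]-.65,W[...,1]+.015)<.08
for lo,hi in((.002,.014),(.035,.058)):
    try: print(lo,fit(W,b&(S<60)&(V>120),zb+lo,zb+hi))
    except Exception as e: print(e)
try: print("stand",fit(W,(H>100)&(H<125)&(S>120)&b,.012,.026))
except Exception as e: print(e)
E
python3 held.py
```

```text
t 7.95 tcp [650.7 -14.4 109. ] yaw -82.66 tilt [-1.1e-03  9.0e-04 -1.0e+00] q [-1.940e-01  7.190e-01  1.466e+00  1.000e-03  9.580e-01  1.248e+00] F [-0.9  0.7 -4.9] gap 0.621
turn az -0.06 shift(M axes) [-0.3  0.2 -1. ]
index -1 is out of bounds for axis 0 with size 0
index -1 is out of bounds for axis 0 with size 0
stand (np.int64(12), array([705.1,  27.3,   9. ,   6. ]), 0.2, array([17.5, 18.7, 23.5]))
```

View pics/held.png

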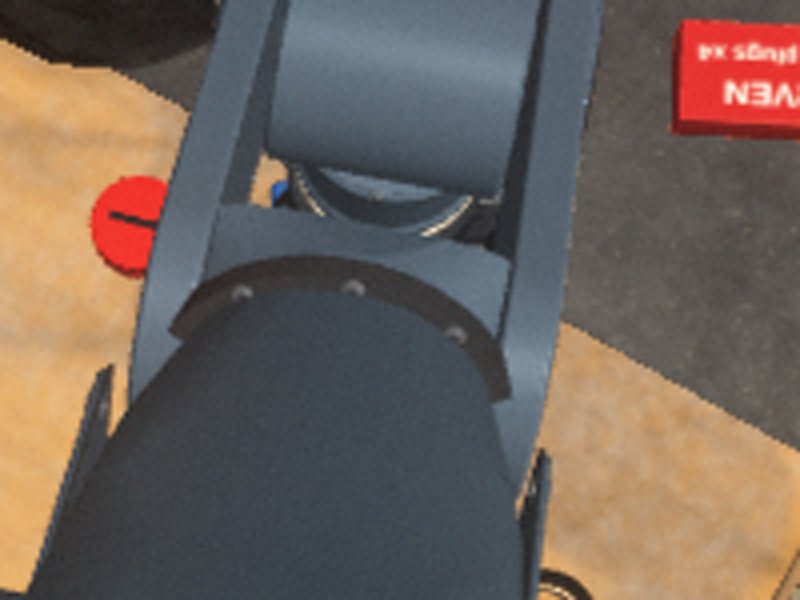

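The arm hides the reservoir from the top camera, with the forearm across the middle of the crop, so I'll use the scene camera.

```bash
cat > sc.py <<'E'
import sys; from m import *
p,d,W=cloud("scene"); cv2.imwrite(sys.argv[1],cv2.resize(p[170:300,230:400],None,fx=4.4,fy=4.4,interpolation=cv2.INTER_CUBIC)[...,::-1])
hsv=cv2.cvtColor(p,cv2.COLOR_RGB2HSV); H,S,V=[hsv[...,i].astype(int) for i in range(3)]
b=np.hypot(W[...,0]-.65,W[...,1]+.015)<.09
def f(n,*a):
    try: print(n,fit(W,*a))
    except Exception as e: print(n,"none")
w=b&(S<70)&(V>110)
P=W[w&(W[...,2]>.02)]; print("white z range",np.percentile(P[:,2],[1,50,99]).round(4) if len(P) else None)
zb=float(sys.argv[2])
f("foot",w,zb+.005,zb+.012); f("cap",b&(H>20)&(H<35)&(S>140),zb+.079,zb+.088); f("stand",b&(H>100)&(H<125)&(S>120),.015,.026)
for s in(.044,-.044):
    c=np.array([.6525,-.0144])+s*np.array([np.cos(np.radians(7.4)),np.sin(np.radians(7.4))])
    P=W[(np.hypot(W[...,0]-c[0],W[...,1]-c[1])<.01)&(W[...,2]>.026)&(W[...,2]<.04)]; print("peg",len(P),P.mean(0).round(4) if len(P) else "")
E
python3 sc.py pics/s4.png 0.080
```

```text
white z range [0.0211 0.1074 0.3627]
foot (np.int64(314), array([651.4, -14.1, 112.8,  59.5]), 6.9, array([85.6, 88.7, 90.4]))
cap (np.int64(39), array([661.9,   3.8,  68.5,  24.9]), -86.9, array([159.4, 163.7, 165.1]))
stand (np.int64(716), array([653.6, -12.1, 129.3,  74.5]), 7.9, array([18.5, 20.7, 22.2]))
peg 18 [ 0.6966 -0.0078  0.0308]
peg 16 [ 0.6093 -0.0194  0.031 ]
```

View pics/s4.png

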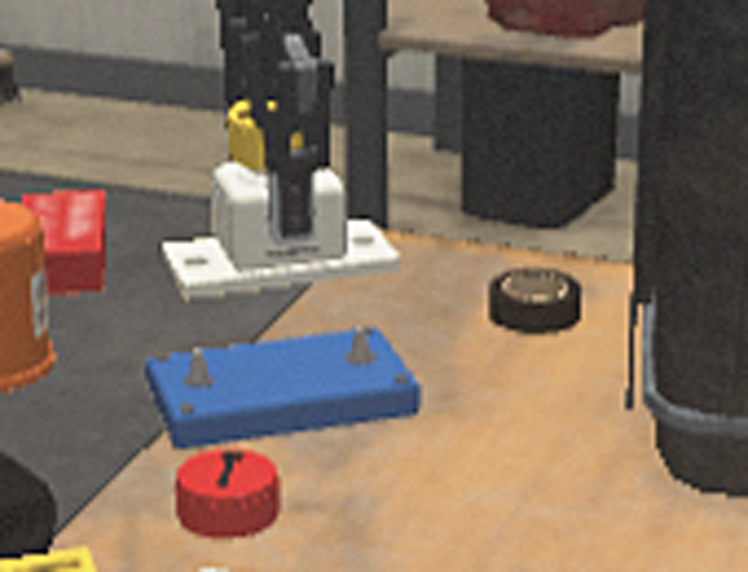

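The scene view shows the held reservoir hovering with its holes at about crop (195,262) and (365,240). The peg tips are at about (197,350) and (358,328). I'll intersect those rays with their known heights to compare holes with pegs.

```bash
python3 - <<'E'
from h import *
p,d,_=cloud("scene"); c=get_calibration("scene"); f=240/np.tan(np.radians(c["vfov"])/2)
M=R.from_quat(c["attitude"]).as_matrix(); C=np.array(c["xyz"])
def ray(u,v,z):
    r=M@np.array([(u-c["cx"])/f,(v-c["cy"])/f,1]); return ((C+r*(z-C[2])/r[2])*1000)[:2].round(1)
g=p.mean(2); zb=sense()["tcp_pos"][2]-.0287
out=[]
for x,y in((195,262),(365,240)):
    u,v=int(230+x/4.4),int(170+y/4.4); w=g[v-3:v+4,u-5:u+6]; k=np.clip(np.percentile(w,85)-w-15,0,None)
    vv,uu=np.mgrid[v-3:v+4,u-5:u+6]; uc,vc=(uu*k).sum()/k.sum(),(vv*k).sum()/k.sum()
    out.append(ray(uc,vc,zb+.006)); print("hole",uc.round(2),vc.round(2),out[-1])
print("mid",(out[0]+out[1])/2, np.degrees(np.arctan2(*(out[0]-out[1])[::-1])), np.hypot(*(out[0]-out[1])))
sat=cv2.cvtColor(p,cv2.COLOR_RGB2HSV)[...,1].astype(int)
out=[]
for x,y in((198,368),(360,347)):
    u,v=int(230+x/4.4),int(170+y/4.4); vv,uu=np.mgrid[v-7:v+8,u-4:u+5]; k=(sat[v-7:v+8,u-4:u+5]<110)
    n,l,s,ce=cv2.connectedComponentsWithStats(k.astype(np.uint8),connectivity=4); i=l[7,4] or 1
    rows=vv[l==i]; uc=uu[l==i].mean(); print("peg px",s[i],uc,rows.min(),rows.max()); out.append(ray(uc,rows.min()-.2,.036)); print(out[-1])
print("mid",(out[0]+out[1])/2, np.degrees(np.arctan2(*(out[0]-out[1])[::-1])), np.hypot(*(out[0]-out[1])))
E
```

```text
hole 272.92 229.72 [697.8  -8.8]
hole 310.86 223.44 [608.6 -30.6]
mid [653.2 -19.7] 13.733574442278236 91.82526885340434
peg px [ 0  0  9 12 72] 274.65277777777777 246 257
[694.2 -31.2]
peg px [ 0  0  9 12 79] 311.2025316455696 241 252
[606.1 -44.2]
mid [650.15 -37.7 ] 8.393968617297379 89.05397239876503
```

```bash
python3 - <<'E'
from h import *
c=get_calibration("scene"); f=240/np.tan(np.radians(c["vfov"])/2)
M=R.from_quat(c["attitude"]).as_matrix(); C=np.array(c["xyz"])
def pr(x,y,z):
    q=M.T@(np.array([x,y,z])/1000-C); return (np.array([c["cx"],c["cy"]])+f*q[:2]/q[2]).round(2)
for s in(44,-44):
    a=np.radians(7.4); x,y=650.5+s*np.cos(a),-14.6+s*np.sin(a)
    print("peg mid/tip",pr(x,y,28),pr(x,y,36),"hole",pr(x,y,88),"per mm x",pr(x+1,y,28)-pr(x,y,28),"per mm y",pr(x,y+1,88)-pr(x,y,88))
E
python3 - <<'E'
import sys; sys.path.insert(0,".")
from h import *
p,_,_=cloud("scene")
print("pegs sat"); s=cv2.cvtColor(p,cv2.COLOR_RGB2HSV)[...,1]
print(s[247:261,268:282]); print(s[242:256,305:319])
g=p.mean(2).astype(int); print(g[225:234,266:282]); print(g[219:229,303:320])
E
```

```text
peg mid/tip [275.61 253.03] [275.47 249.88] hole [274.52 228.91] per mm x [-0.44  0.03] per mm y [0.04 0.17]
peg mid/tip [312.49 248.11] [312.46 245.02] hole [312.28 224.42] per mm x [-0.42  0.03] per mm y [0.06 0.16]
pegs sat
[[ 24  19  24  17  19  18  15  26  22  25  25  30  28  25]
 [ 17  24  29  23  25  18  28  26  42  53  47  56  58  62]
 [ 38  51  55  55  50  45  57  49  87 123 122 125 122 120]
 [  9 127 121 121 125 112  50  12 141 157 152 148 151 152]
 [ 87 151 151 150 159 113  32  45 111 150 147 137 145 142]
 [143 147 144 146 154  61  21  35   2 149 145 144 143 147]
 [144 147 142 142 154   9  33  28  61 150 144 142 142 145]
 [143 144 142 149 161  29  21  24  41 137 147 148 142 143]
 [139 143 145 132  72   7  19  15  38  38 109 146 142 142]
 [139 146 147  98  35  28  28  22  34  45  66 141 144 145]
 [146 144 145 135  87  13   7   7  56  39 127 143 146 141]
 [143 146 145 144 141 126 124 134 135 138 149 145 139 141]
 [143 143 142 148 146 150 148 146 147 146 146 144 141 139]
 [143 145 143 142 147 143 145 143 142 140 139 142 139 145]]
[[ 73  71  71  75  77  79  76  74  76  81  79 
[... 1395 characters left out ...]
148 149 149 128  57  59  37  30  34  46  55  54  43 117 140]
 [150 150 143 146 149 117 175 244 241 243 250 126  41  41  38 107 130]
 [150 148 147 147 148 114 251 252 250 250 253 247 157  60  36  95 114]
 [148 147 148 145 145 109 254 247 244 244 245 252 247 182  99 114 125]
 [146 145 145 148 147 112 252 242 226 228 225 236 251 250 151 153 154]
 [147 148 146 146 146 113 223 177 157 153 151 171 240 249 223 157 157]
 [151 147 148 147 147 112 228 210 150 179 179 170 242 244 245 195 144]
 [149 148 147 144 145 109 251 245 234 239 238 234 242 241 244 243 196]
 [147 144 147 146 143 142 252 244 242 242 243 242 243 241 245 249 248]
 [138 135 128 128 119 216 250 246 245 245 247 250 239 227 230 231 222]]
```

The scene pixels put the holes about 1.4 mm low in x relative to the pegs. I'll shift +1.3 mm and descend to just above the tips, then lower gently.

play_rows(
  rows=[
    [[0,0,0],[1.3,0,5],1],
    [[0,0,0],[0,0,10],1],
    [[0,0,0],[0,0,10],1],
    [[0,0,0],[0,0,8],1],
    [[0,0,0],[0,0,4],1],
    [[0,0,0],[0,0,4],1],
    [[0,0,0],[0,0,3],1],
    [[0,0,0],[0,0,3],1],
    [[0,0,0],[0,0,3],1],
    [[0,0,0],[0,0,0],1],
  ],
)

```text
t: 8.98
tcp_pos: [0.6522, -0.0143, 0.0588]
tool_rot: [0.998, 0.064, -0.0, -0.0]
force: [-0.2, 0.3, -4.0]
finger_gap: 0.625
gripper_force: 51.9
```

```bash
python3 go.py 651.8 -14.4 48.7 -82.6
```

```text
t 8.98 tcp [652.2 -14.3  58.8] yaw -82.62 tilt [-6.e-04  1.e-04 -1.e+00] q [-0.193  0.791  1.483  0.     0.869  1.249] F [-0.2  0.3 -4. ] gap 0.625
turn az -0.02 shift(M axes) [-0.4  0.1 10.1]
```

play_rows(
  rows=[
    [[0,0,0],[0,0,2],1],
    [[0,0,0],[0,0,2],1],
    [[0,0,0],[0,0,2],1],
    [[0,0,0],[0,0,1],1],
    [[0,0,0],[0,0,0],1],
  ],
)

```text
t: 9.4
tcp_pos: [0.6522, -0.0142, 0.052]
tool_rot: [0.998, 0.064, -0.0, -0.0]
force: [-0.7, 0.0, -4.2]
finger_gap: 0.623
gripper_force: 51.9
```

play_rows(
  rows=[
    [[0,0,0],[0,0,1],1],
    [[0,0,0],[0,0,1],1],
    [[0,0,0],[0,0,1],1],
    [[0,0,0],[0,0,0],1],
  ],
)

```text
t: 9.73
tcp_pos: [0.6523, -0.0142, 0.049]
tool_rot: [0.998, 0.064, -0.0, -0.0]
force: [-0.4, -0.2, -4.6]
finger_gap: 0.62
gripper_force: 51.9
```

```bash
python3 go.py 651.8 -14.4 48.7 -82.6
```

```text
t 9.73 tcp [652.3 -14.2  49. ] yaw -82.62 tilt [-4.e-04  1.e-04 -1.e+00] q [-0.193  0.805  1.486 -0.     0.851  1.249] F [-0.4 -0.2 -4.6] gap 0.62
turn az -0.02 shift(M axes) [-0.5  0.1  0.3]
```

play_rows(
  rows=[
    [[0,0,0],[0,0,0.5],1],
    [[0,0,0],[0,0,0.5],1],
    [[0,0,0],[0,0,0],1],
    [[0,0,0],[0,0,0],1],
  ],
)

```text
t: 10.07
tcp_pos: [0.6524, -0.0142, 0.0487]
tool_rot: [0.998, 0.064, 0.0, 0.0]
force: [-2.1, 0.5, -0.5]
finger_gap: 0.625
gripper_force: 52.4
```

```bash
python3 go.py 651.8 -14.4 48.7 -82.6; python3 sc.py pics/s5.png 0.02
```

```text
t 10.07 tcp [652.4 -14.2  48.7] yaw -82.61 tilt [ 1.e-04 -1.e-04 -1.e+00] q [-0.193  0.805  1.486 -0.     0.85   1.249] F [-2.1  0.5 -0.5] gap 0.625
turn az -0.01 shift(M axes) [-0.6  0.1  0. ]
white z range [0.0207 0.0503 0.3938]
foot (np.int64(307), array([653.6, -13.2, 112.9,  60.2]), 5.8, array([25.7, 28.6, 30.6]))
cap (np.int64(34), array([668.1, -12.5,  30.1,  19.8]), 64.3, array([ 99.5, 103.9, 105.5]))
stand (np.int64(200), array([652.5,  -9. , 129.4,  70.8]), 8.5, array([17.9, 20.1, 21.7]))
peg 32 [ 0.6965 -0.0088  0.0299]
peg 26 [ 0.6092 -0.0191  0.0303]
```

View pics/s5.png

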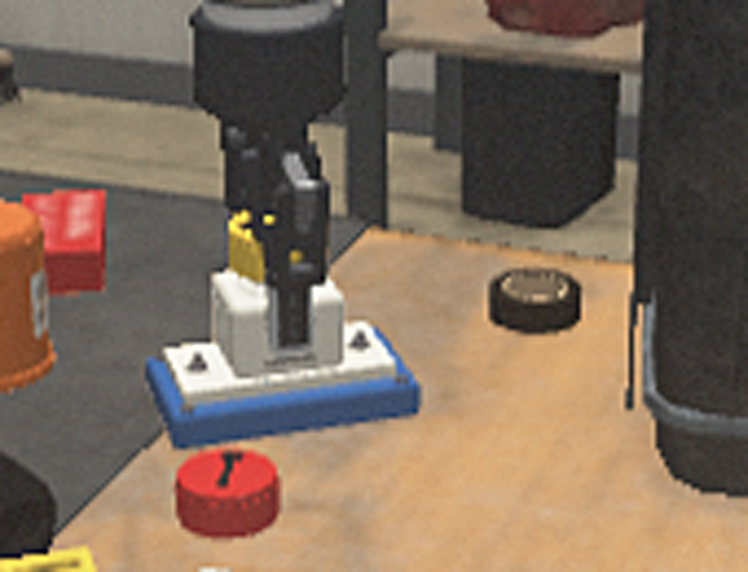

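The foot top is at 28.6 mm and both pegs stand through the ears, so the reservoir is home, with the weight off the gripper. I'll release, rise to the cap's height and measure the arrow's initial angle from the saved top picture.

play_rows(
  rows=[
    [[0,0,0],[0,0,0],0.3],
    [[0,0,0],[0,0,0],0.2],
    [[0,0,0],[0,0,0],0.1],
    [[0,0,0],[0,0,0],0],
    [[0,0,0],[0,0,0],0],
    [[0,0,0],[0,0,0],0],
    [[0,0,0],[0,0,-5],0],
    [[0,0,0],[0,0,-10],0],
    [[0,0,0],[0,0,-10],0],
    [[0,0,0],[0,0,-10],0],
    [[0,0,0],[0,0,0],0],
    [[0,0,0],[0,0,0],0],
  ],
)

```text
t: 11.12
tcp_pos: [0.6533, -0.0144, 0.0849]
tool_rot: [0.998, 0.064, 0.001, 0.0]
force: [-0.1, 0.3, -0.3]
finger_gap: 1.002
gripper_force: 0.0
```

```bash
python3 go.py 652.4 -14.2 84 -82.6; python3 sc.py pics/s6.png 0.02; python3 - <<'E'
from h import *
z=np.load("top.npz"); p,W=z["p"],z["W"]
m=(p.max(2)<110)&(np.hypot(W[...,0]-.585,W[...,1]-.180)<.021)&(W[...,2]>.07)
P=W[m][:,:2]; c=P.mean(0); v=np.linalg.svd(P-c)[2][0]; print(m.sum(),c,"arrow yaw",np.degrees(np.arctan2(v[1],v[0]))%180)
E
```

```text
t 11.12 tcp [653.3 -14.4  84.9] yaw -82.62 tilt [ 2.9e-03 -6.0e-04 -1.0e+00] q [-0.193  0.754  1.473 -0.     0.912  1.249] F [-0.1  0.3 -0.3] gap 1.002
turn az -0.02 shift(M axes) [-0.9 -0.3  0.9]
white z range [0.0207 0.0553 0.4018]
foot (np.int64(302), array([653.8, -14. , 113. ,  58.9]), 8.8, array([25.9, 28.6, 30.5]))
cap (np.int64(70), array([658.4, -11. ,  46.1,  36.8]), -44.1, array([100.4, 104. , 105.2]))
stand (np.int64(201), array([653.2, -10.6, 128.6,  71.7]), 8.3, array([17. , 20.1, 21.9]))
peg 29 [ 0.696  -0.0085  0.0299]
peg 25 [ 0.609  -0.019   0.0304]
32 [0.59251491 0.18319179] arrow yaw 20.61967211559471
```

View pics/s6.png

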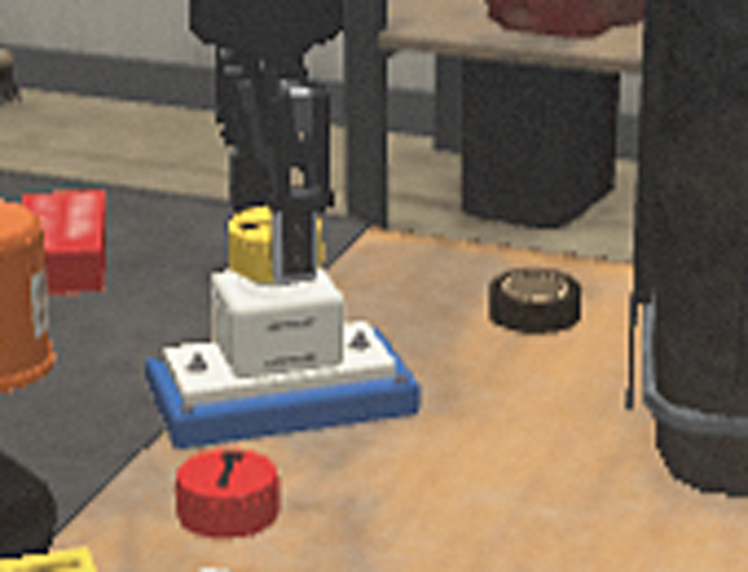

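```bash
python3 - <<'E'
from h import *
p,d,W=cloud("scene")
m=(np.abs(W[...,0]-.653)<.03)&(W[...,1]>.018)&(W[...,1]<.06)&(W[...,2]>.035)&(W[...,2]<.16)
P=W[m]; print(len(P),"finger z low",np.sort(P[:,2])[:12].round(4),"y",P[np.argsort(P[:,2])[:12],1].round(3))
print(p.max(2)[225:240,288:305])
E
```

```text
340 finger z low [0.0905 0.0906 0.091  0.0915 0.0916 0.0917 0.0925 0.0925 0.0928 0.093
 0.0935 0.0935] y [0.033 0.034 0.033 0.032 0.035 0.032 0.034 0.037 0.034 0.033 0.031 0.035]
[[156 164 184 157 117 130  82  47  56  56  58  53  49  93 140 160 100]
 [153 151 188 124 118 133 108  49  54  54  62  54  42  89 141 175  93]
 [157 152 177 154 116 129  96  46  50  53  52  52  48  88 143 171  94]
 [157 162 161 167 117 131  88  43  55  69  72  50  51  91 140 178  99]
 [156 161 161 165 117 131  87  46  56  66  71  56  48  89 140 129  90]
 [160 159 156 168 100 135  87  51  54  62  59  54  45  80 162  91  71]
 [154 159 158 168  94 135  82  48  52  54  50  49  41  71 204 198 160]
 [155 163 151 169  92 131  79  46  36  57  61  73  65  96 204 255 214]
 [148 150 154 163 119 122 110 100 102 104 103 105  94 135 250 253 243]
 [167 136 141 146 141 120 107 105 142 184 180 170 195 231 251 247 249]
 [234 232 241 225 226 224 248 245 244 246 238 231 236 247 245 244 245]
 [231 237 240 238 237 240 246 243 241 237 239 236 244 245 245 245 246]
 [234 229 225 227 229 236 238 236 239 244 243 242 243 242 241 239 237]
 [244 244 241 240 237 239 235 235 234 235 233 228 224 221 219 213 206]
 [239 237 234 230 227 223 222 215 208 203 198 191 183 181 174 169 162]]
```

The open fingertips measure 90 mm high, which puts them 13 mm back as stated. Closed on the cap they come to about TCP − 4 mm. I'll drop 7 mm so the pads straddle the cap's mid-height, then close.

play_rows(
  rows=[
    [[0,0,0],[0,0,3],0],
    [[0,0,0],[0,0,3],0],
    [[0,0,0],[0,0,1],0],
    [[0,0,0],[0,0,0],0.3],
    [[0,0,0],[0,0,0],0.35],
    [[0,0,0],[0,0,0],0.4],
    [[0,0,0],[0,0,0],0.45],
    [[0,0,0],[0,0,0],0.6],
    [[0,0,0],[0,0,0],0.8],
    [[0,0,0],[0,0,0],1],
    [[0,0,0],[0,0,0],1],
    [[0,0,0],[0,0,0],1],
  ],
  grip_force=80,
)

```text
t: 12.22
tcp_pos: [0.6526, -0.0142, 0.0766]
tool_rot: [0.998, 0.064, 0.0, 0.0]
force: [-0.9, -0.2, 4.3]
finger_gap: 0.545
gripper_force: 81.6
```

```bash
python3 go.py 652.4 -14.2 78 -82.6; python3 -c "
from h import *
print(sense()['ft_torque'].round(2),sense()['gripper_force'])"; python3 sc.py pics/s7.png 0.02|grep -E "foot|cap"
```

```text
t 12.22 tcp [652.6 -14.2  76.6] yaw -82.62 tilt [ 4.e-04 -0.e+00 -1.e+00] q [-0.193  0.765  1.477  0.     0.899  1.249] F [-0.9 -0.2  4.3] gap 0.545
turn az -0.02 shift(M axes) [-0.2 -0.1 -1.4]
[-0.    0.1  -0.08] 81.57633891329169
foot (np.int64(304), array([653.7, -15.7, 112.6,  61.3]), 7.8, array([26. , 28.6, 30.5]))
cap (np.int64(53), array([659.9,  -8.3,  44.8,  35.3]), -46.2, array([ 99.7, 103.8, 105.1]))
```

play_rows(
  rows=[
    [[0,0,-3],[0,0,0],1],
    [[0,0,-5],[0,0,-0.1],1],
    [[0,0,-5],[0,0,-0.1],1],
    [[0,0,-5],[0,0,-0.1],1],
    [[0,0,-5],[0,0,-0.1],1],
    [[0,0,-5],[0,0,-0.1],1],
    [[0,0,-5],[0,0,-0.1],1],
    [[0,0,-5],[0,0,-0.1],1],
    [[0,0,-2],[0,0,0],1],
    [[0,0,0],[0,0,0],1],
  ],
)

```text
t: 13.1
tcp_pos: [0.653, -0.0142, 0.0774]
tool_rot: [0.916, 0.402, 0.001, 0.0]
force: [-0.6, 0.1, 3.9]
finger_gap: 0.546
gripper_force: 81.8
```

```bash
python3 go.py 652.4 -14.2 78 -9; python3 -c "
from h import *
print(sense()['ft_torque'].round(2),sense()['gripper_force'])"; python3 sc.py pics/s8.png 0.02|grep -E "foot|cap"
```

```text
t 13.1 tcp [653.  -14.2  77.4] yaw -42.6 tilt [ 1.3e-03  1.0e-04 -1.0e+00] q [-0.193  0.764  1.476  0.     0.9    0.551] F [-0.6  0.1  3.9] gap 0.546
turn az -33.6 shift(M axes) [-0.4 -0.4 -0.6]
[ 0.15 -0.01  0.05] 81.77537441253662
foot (np.int64(295), array([654.3, -12.6, 113.3,  56.4]), 7.9, array([25.6, 28.6, 30.6]))
cap (np.int64(134), array([660.6, -15. ,  48.7,  36.3]), 83.0, array([ 99.7, 104.7, 105.9]))
```

View pics/s8.png

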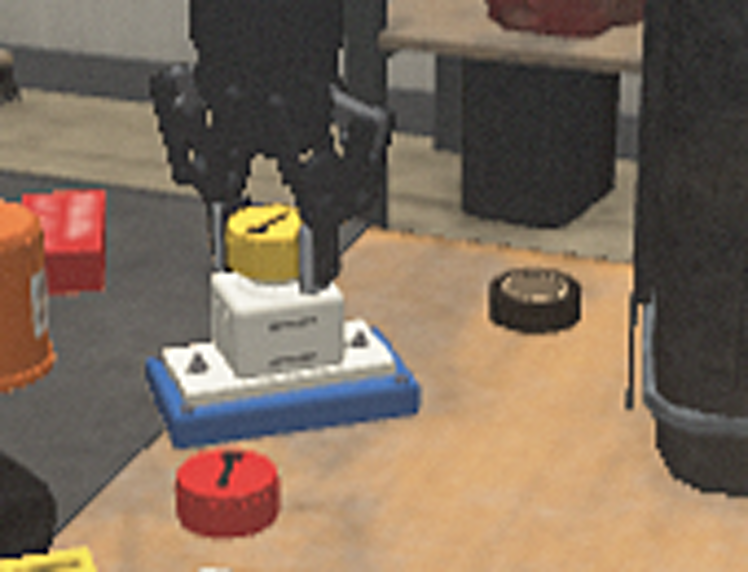

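The arrow now points toward image upper right at about crop (270,218), so the cap is turning with the gripper while the reservoir stays put. That was the last of my picture allowance, so I'll measure the arrow numerically.

```bash
cat > arrow.py <<'E'
from h import *
p,d,_=cloud("scene"); c=get_calibration("scene"); f=240/np.tan(np.radians(c["vfov"])/2)
M=R.from_quat(c["attitude"]).as_matrix(); C=np.array(c["xyz"]); s=sense()
import sys; z=float(sys.argv[1])
v,u=np.mgrid[:480,:640]; r=np.dstack([(u-c["cx"])/f,(v-c["cy"])/f,np.ones_like(u,float)])@M.T
X=C+r*((z-C[2])/r[...,2])[...,None]
o=s["tcp_pos"][:2]+[.001,0]
m=(np.hypot(*(X[...,:2]-o).transpose(2,0,1))<.017); w=np.clip(130-p[...,0].astype(float),0,None)*m
P=X[m][:,:2]; w=w[m]; cc=(P*w[:,None]).sum(0)/w.sum(); Q=(P-cc)*np.sqrt(w)[:,None]; k=np.linalg.svd(Q,full_matrices=False)[2][0]
print((w>20).sum(),cc.round(4),"arrow yaw",(np.degrees(np.arctan2(k[1],k[0]))%180).round(1))
E
python3 arrow.py 0.104
```

```text
12 [ 0.6554 -0.0109] arrow yaw 26.2
```

play_rows(
  rows=[
    [[0,0,-4],[0,0,0],1],
    [[0,0,-5],[0,0,-0.1],1],
    [[0,0,-5],[0,0,-0.1],1],
    [[0,0,-5],[0,0,-0.1],1],
    [[0,0,-5],[0,0,0],1],
    [[0,0,-5],[0,0,0],1],
    [[0,0,-3],[0,0,0],1],
    [[0,0,-1],[0,0,0],1],
    [[0,0,0],[0,0,0],1],
    [[0,0,0],[0,0,0],1],
  ],
)

```text
t: 14.03
tcp_pos: [0.6532, -0.0141, 0.0795]
tool_rot: [0.764, 0.645, 0.001, 0.001]
force: [-2.0, 1.6, 12.1]
finger_gap: 0.548
gripper_force: 82.6
```

```bash
python3 go.py 652.4 -14.2 78 -9; python3 arrow.py 0.105; python3 -c "
from h import *
print(sense()['ft_torque'].round(2),sense()['gripper_force'])"; python3 sc.py pics/s9.png 0.02|grep -E "foot|cap"
```

```text
t 14.03 tcp [653.2 -14.1  79.5] yaw -9.66 tilt [ 2.2e-03 -1.0e-04 -1.0e+00] q [-0.192  0.761  1.475  0.     0.903 -0.024] F [-2.   1.6 12.1] gap 0.548
turn az -0.66 shift(M axes) [-0.2 -0.8  1.5]
8 [ 0.6549 -0.0152] arrow yaw 84.1
[ 0.24  0.43 -0.08] 82.56235990673304
foot (np.int64(298), array([654.1, -13.8, 112.5,  57.9]), 8.4, array([25.8, 28.6, 30.6]))
cap (np.int64(177), array([656.3, -11.7,  45. ,  45. ]), -6.9, array([ 99.8, 106.6, 107.9]))
```

The threads let go: the cap rose about 3 mm, the seal pushes with 12 N, and the turn is about 75°. I'll lift it straight up.

play_rows(
  rows=[
    [[0,0,0],[0,0,-1],1],
    [[0,0,0],[0,0,-2],1],
    [[0,0,0],[0,0,-3],1],
    [[0,0,0],[0,0,-4],1],
    [[0,0,0],[0,0,-5],1],
    [[0,0,0],[0,0,-5],1],
    [[0,0,0],[0,0,-4],1],
    [[0,0,0],[0,0,-3],1],
    [[0,0,0],[0,0,-1],1],
    [[0,0,0],[0,0,0],1],
    [[0,0,0],[0,0,0],1],
    [[0,0,0],[0,0,0],1],
  ],
)

```text
t: 15.13
tcp_pos: [0.6522, -0.0142, 0.105]
tool_rot: [0.764, 0.645, -0.0, -0.0]
force: [0.7, 0.2, -0.2]
finger_gap: 0.546
gripper_force: 81.8
```

```bash
python3 go.py 653.2 -14.1 106.5 -9.6; python3 sc.py pics/s10.png 0.048; python3 - <<'E'
from h import *
p,d,W=cloud("scene"); h=cv2.cvtColor(p,cv2.COLOR_RGB2HSV)
y=(h[...,0]>20)&(h[...,0]<35)&(h[...,1]>140)&(np.hypot(W[...,0]-.653,W[...,1]+.014)<.035)
print("cap z",np.percentile(W[y][:,2],[2,50,98]).round(4),y.sum(),sense()["ft_torque"].round(2))
w=(h[...,1]<70)&(h[...,2]>110)&(np.abs(W[...,2]-.0286)<.004)&(np.hypot(W[...,0]-.653,W[...,1]+.014)<.08)
P=W[w]; A=np.c_[P[:,:2]-P[:,:2].mean(0),np.ones(len(P))]; print("foot plane slopes,z",np.linalg.lstsq(A,P[:,2],rcond=None)[0].round(4))
E
```

```text
t 15.13 tcp [652.2 -14.2 105. ] yaw -9.62 tilt [-6.e-04  1.e-04 -1.e+00] q [-0.193  0.726  1.464 -0.     0.952 -0.025] F [ 0.7  0.2 -0.2] gap 0.546
turn az -0.02 shift(M axes) [ 0.3  1.  -1.5]
white z range [0.0208 0.0626 0.3586]
foot (np.int64(73), array([660.4,   4.6,  70. ,  34.7]), -22.2, array([53.3, 55.7, 59.2]))
cap (np.int64(151), array([654.7, -13.5,  45.6,  44.3]), 17.7, array([128.1, 132.3, 133.6]))
stand (np.int64(201), array([652.9, -10.1, 129. ,  69.3]), 7.3, array([17.8, 20.1, 21.8]))
peg 30 [ 0.695  -0.0084  0.0299]
peg 24 [ 0.609  -0.02    0.0306]
cap z [0.1102 0.1274 0.1337] 301 [ 0.01 -0.02  0.05]
foot plane slopes,z [-0.0002 -0.0181  0.0283]
```

The cap is held level with its lower edge about 15 mm above the rim, and the reservoir foot is still home, with its top at 28.3 mm. Handing in.

play_rows(
  rows=[
    [[0,0,0],[0,0,0],1],
    [[0,0,0],[0,0,0],1],
    [[0,0,0],[0,0,0],1],
    [[0,0,0],[0,0,0],1],
  ],
)

```text
t: 15.57
tcp_pos: [0.6524, -0.0143, 0.1052]
tool_rot: [0.764, 0.645, -0.0, -0.0]
force: [-0.3, 0.9, -0.5]
finger_gap: 0.544
gripper_force: 81.8
```

```bash
python3 -c "
from station import *
print(sign_off())"
```

```text
the job is handed in; nothing more can be done
None
```

The job is handed in, with no verdict returned: the reservoir measured fully home on the stand's pegs, and the unscrewed yellow cap is held level in the gripper about 15 mm above the filler neck.

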